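Tip the net floats from the sorting tray into the fish crate

TASK

Lift the grey sorting tray by its wooden bar handle with the three orange floats on it, carry it level to the blue crate and tip it mouth-down over the crate so that all three floats slide in; do not touch the floats with the gripper. Then set the empty tray gently back down on the black rubber mat, centred on it and square with its edges, and let go. Leave the things lying around where they are.

Things in the scene. Friction and masses are not known exactly. Their poses are not given: they have to be found in the camera images.
- tray: Loose grey plastic tray, 206 mm (x) by 168 mm (y), about 0.3 kg, flat on the mat. Origin: centre of its underside, z up. Floor 5 mm thick; walls 4 mm thick rise to 45 mm above the underside at +x, +y and -y; the -x side is an open mouth without a lip, 103 mm from the origin. A bar handle spans it along y over its middle on two uprights at y = +-87 mm; the floats pass freely under the bar.
- tray_bar (a point): Centre of the tray's wooden bar handle, 115 mm above the middle of the tray's underside; axes as the tray's. The bar is flat-sided, 20 mm wide (x), 26 mm tall (z), 168 mm long (y); grip it here from above, fingers closing along x.
- tray_mouth (a point): Middle of the tray's mouth edge, on top of the floor: 103 mm towards the tray's -x from its origin and 5 mm up.
- float_a: Loose orange plastic net float with a white band, a rounded block 60 mm (x) by 36 mm (y) by 32 mm (z), about 30 g. Origin at its centre. It starts flat on the tray's floor, its x roughly along the tray's x, in its own third of the tray's width. Slippery: it starts to slide on the tray somewhere between 15 and 24 degrees of tilt.
- float_b: Loose orange plastic net float with a white band, a rounded block 60 mm (x) by 36 mm (y) by 32 mm (z), about 30 g. Origin at its centre. It starts flat on the tray's floor, its x roughly along the tray's x, in its own third of the tray's width. Slippery: it starts to slide on the tray somewhere between 15 and 24 degrees of tilt.
- float_c: Loose orange plastic net float with a white band, a rounded block 60 mm (x) by 36 mm (y) by 32 mm (z), about 30 g. Origin at its centre. It starts flat on the tray's floor, its x roughly along the tray's x, in its own third of the tray's width. Slippery: it starts to slide on the tray somewhere between 15 and 24 degrees of tilt.
- crate: Blue plastic open fish crate, fixed to the boards, 226 mm (x) by 266 mm (y), 90 mm high; walls 8 mm, floor 8 mm thick, inside 210 mm by 250 mm; a rim 14 mm tall stands out 9 mm around the top. Origin: centre of its underside, z up. It may stand to the left or to the right of the mat.
- mat: Black rubber mat, fixed to the boards, 260 mm (x) by 220 mm (y), 4 mm thick. Origin: centre of its underside. The tray starts on it, nearly centred, the tray's x within 0.15 rad of the mat's x.
- lantern_base: Bystander: loose round copper lantern base, 110 mm across, 60 mm tall. Origin: centre of its underside.
- line_winder: Bystander: loose yellow plastic line winder, flat H-shaped frame 80 mm (x) by 150 mm (y), 12 mm thick. Origin: centre of its underside.
- reel_seat: Bystander: loose aluminium reel seat, a tube 130 mm long (y), 24 mm wide, 28 mm tall. Origin: centre of its underside.
- squid_lure: Bystander: loose grey squid lure, 140 mm long (x), 50 mm wide, 30 mm tall. Origin: on the underside at mid-length.
Not all that is in view belongs to the job. What is shaped like the float_a but purple or yellow is not meant.

How it is judged:
By the outcome, as a careful person would: the job done as asked, in the order asked, and still so for the second after the job is handed in, with the robot touching nothing.
It also fails if it takes over 70 s, if anything falls off the work surface, if the arm or the gripper's body presses on something with over 40 N, if the wrist force passes 120 N, or if a joint passes its speed limit or range.

ROBOT

A 6-joint arm with a two-finger parallel gripper is mounted at the origin on the work surface. World frame = base frame: x ahead of the robot, y to its left, z up, the work surface at z = 0. Lengths are in mm, angles in rad, forces in N, time in s.
With the tool pointing down it reaches from about 300 to 775 mm from the base axis. Payload 14.6 kg.
Tool frame: the origin (TCP) lies at the very end of the fingers, on their centre line; the grasp point (between the pads) lies 19 mm behind it; z points along the fingers, y is the line along which they close (so a half turn about z gives the same grasp; the last joint's range is limited). The gripper opens to 94 mm and grips with 3 to 60 N. Pads are 16 mm wide; open, the fingers measure 119 mm over their backs; the gripper's body (75 mm by 177 mm) begins 78 mm behind the grasp point.
Start: joints at [1.255, 0.3, 1.521, -0, 1.321, -0.067], TCP at [135.43, 533.055, 205.446] pointing down, gripper open.
Joint ranges: [-3.03, 3.03], [-0.79, 2.21], [0.23, 2.52], [-1.04, 4.18], [0, 3.07], [-2.55, 2.55]. Speed limits (rad/s): [2.22, 2.22, 2.57, 3.14, 3.14, 3.14].

INTERFACE

Orientations are given as [roll, pitch, yaw] about the fixed x, y, z axes, in that order (R = Rz(yaw) Ry(pitch) Rx(roll)).
In Python, from cell import manip gives the robot as it stands.
- The arm moves only by the tool servo_tool, never from a script. Its argument "motion" is a list that holds one entry, the list of rows, each a list of 7 numbers: the shift along the world's x, y, z as a fraction of full scale, then the turn, a rotation vector about the world's x, y, z as a fraction of full scale, then the closure, from 0 (fully open) to 1 (shut). In form: [[[x, y, z, rx, ry, rz, gripper], ...]]. A call has 1 to 10 rows; each row is the pose to reach, as a shift and turn from the pose commanded when the call began, turning the shorter way round; what a row does not reach only later rows make up. Full scale, the value 1, is 0.5 m for a shift and pi rad for a turn. A row lasts 1/10 s, in which the tool goes at most 50 mm and 8.59 degrees, less where a joint would pass 70% of its speed; a pose out of reach is approached as far as the arm can. A call with a number of a shift or a turn outside -1 to 1 is refused whole. A call with a gripper value outside its range is refused whole. The fingers move at their own pace and stop on an object; "newtons" is the grip in N (left out, the last holds). Time passes only in rows, so rows that repeat a pose let the fingers close. It gives the time, the measured TCP pose, the force, the opening and the grip force at its end, in the units of the state.
- manip.read_state(): the state, without advancing time (a new reading comes with each control period).
- manip.camera(name): name is "scene" or "top"; returns a dict with "frame" (480x640x3 uint8, red, green, blue), "range_z" (480x640 float32, mm along the optical axis (not along the pixel's ray), 0 where there is no reading), "vfov" (degrees; the focal length in pixels is half the picture's height over the tangent of half this angle, whatever the lens; pixels are square), "cx", "cy" (the principal point, pixels), "cam_to_world" (4x4, takes a point from camera to world coordinates). Camera axes: x right, y down, z forward; pixel columns grow to the right and rows downward; lengths in mm; the calibration is good to about 2 mm. A picture is of the moment at which its call begins.
- manip.sign_off(): hands the job in; it is judged then, once.
The state is a dict: "clock": time; "joints": joint angles; "qd": joint speeds; "effort": joint torques, N m; "eef_pos": TCP position; "eef_rot": TCP orientation; "wrist_force": force on the tool from outside, world axes, zero at the start; "moment": the same for the moment, N m; "finger_gap": finger opening in mm; "finger_force": force on a finger pad.
Only numpy, scipy, OpenCV 4.12 (cv2) and the standard library are available. Lean on these libraries where they do the work, as an engineer would, in place of code of your own. Each camera call takes 0.05 s, during which the arm holds its last target. There are 200 camera calls.

## Working session

There is one attempt and no reset: what is moved stays moved. The work goes in short steps, Python scripts to look and compute and a tool call to move; the robot and the scene stay as the last step left them, time stands still between calls to the robot, and variables do not carry over. Pictures are saved under pics/ and viewed, at most 10 in all, crops included, and the job is handed in when it is done.

Besides the shell and the picture viewer there is one more tool, called by a JSON object that holds its "fn" and its "kwargs", one argument or row to a line. servo_tool: Moves the arm, as the interface text tells. Its arguments: {"type":"object","properties":{"motion":{"type":"array"},"newtons":{"type":"number"}},"required":["motion"]}

```bash
mkdir -p pics
cat > h.py <<'E'
import numpy as np, cv2
from cell import manip
def cam(n):
    c=manip.camera(n); c['f']=240/np.tan(np.radians(c['vfov'])/2); return c
def pts(c):
    z=c['range_z']; v,u=np.mgrid[:480,:640]
    p=np.stack([(u-c['cx'])/c['f']*z,(v-c['cy'])/c['f']*z,z,np.ones_like(z)],-1)
    return (p@np.array(c['cam_to_world']).T)[...,:3]
def save(c,n): cv2.imwrite('pics/'+n,c['frame'][...,::-1])
E
python3 - <<'E'
from h import *
for n in('top','scene'):
    c=cam(n); save(c,n+'0.png'); print(c['vfov'],c['cx'],c['cy'],np.round(c['cam_to_world'],3).tolist())
    np.savez('/tmp/'+n,p=pts(c),f=c['frame'])
print(manip.read_state())
E
```

```text
46.87288192306582 319.90295471699295 241.19500085929994 [[-0.021, -0.98, 0.197, 280.447], [-1.0, 0.021, -0.002, -91.795], [-0.002, -0.197, -0.98, 1574.88], [0.0, 0.0, 0.0, 1.0]]
48.73281644268243 323.8008624101685 243.98426938391333 [[0.894, 0.329, -0.304, 933.082], [0.448, -0.677, 0.584, -825.661], [-0.014, -0.658, -0.753, 1026.073], [0.0, 0.0, 0.0, 1.0]]
{'clock': 0.1, 'joints': array([ 1.25541705e+00,  3.00409277e-01,  1.52149742e+00,  8.73834356e-06,
        1.32068579e+00, -6.65958135e-02]), 'qd': array([-0.00039416, -0.00228958, -0.00305529, -0.00099894, -0.00155208,
       -0.00047547]), 'effort': array([ 1.03960112e-03, -5.32647014e+01, -3.53279793e+01,  7.10196700e-02,
        2.35724525e-02, -7.41116310e-05]), 'eef_pos': array([135.35284892, 532.85491558, 204.95562784]), 'eef_rot': array([-3.14059560e+00, -7.49809765e-05,  2.89280698e+00]), 'wrist_force': array([ 0.23061804, -0.48179253,  0.38162802]), 'moment': array([-0.0374472 ,  0.01070785,  0.06142722]), 'finger_force': 0.0, 'finger_gap': 93.86090490700259}
```

View pics/top0.png

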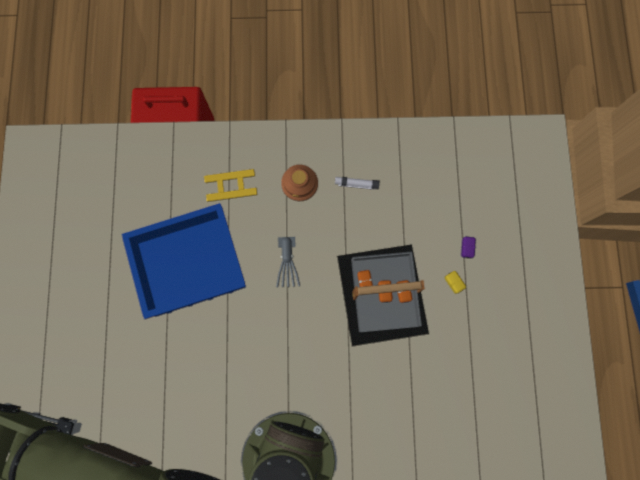

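View pics/scene0.png

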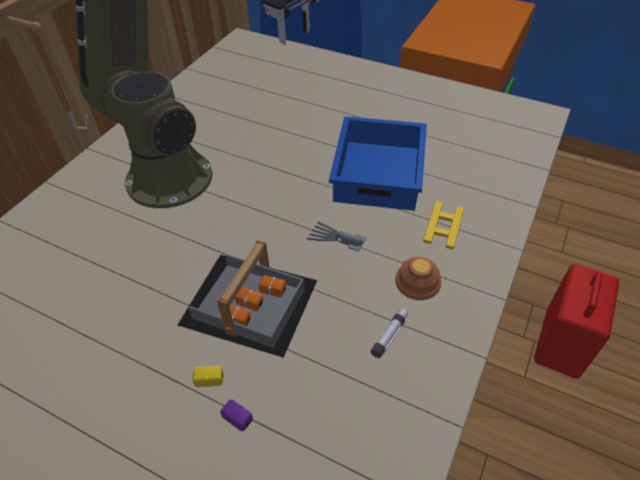

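The top view shows the tray at (388,290) on the mat, with its mouth facing down the image (towards the robot). The three orange floats are at (365,279), (385,291) and (404,291), and the bar runs (357,290)–(422,286). The crate is at (184,262), on the left. The lookalikes are yellow at (455,282) and purple at (468,247), both off the tray. The lure at (288,260) lies between mat and crate.

```bash
cat > m.py <<'E'
from h import *
def rect(q):
    r=cv2.minAreaRect(q.astype(np.float32)); b=cv2.boxPoints(r); return np.round(r[0],1),np.round(r[1],1),round(r[2],2)
def big(m):
    n,l,s,_=cv2.connectedComponentsWithStats(m.astype(np.uint8)); return l==1+np.argmax(s[1:,4])
E
python3 - <<'E'
from m import *
d=np.load('/tmp/top.npz'); p=d['p']; f=d['f']; h=cv2.cvtColor(f,cv2.COLOR_RGB2HSV); H,S,V=[h[...,i].astype(int) for i in range(3)]
X,Y,Z=np.moveaxis(p,-1,0)
roi=np.zeros(H.shape,bool); roi[235:355,325:440]=1
mat=big(roi&(V<45)&(Z<20)); print('mat',rect(p[mat][:,:2]),np.median(Z[mat]),mat.sum())
top=roi&(Z>118)&(Z<150); q=p[top]; print('bar',rect(q[:,:2]),np.median(q[:,2]),top.sum())
wall=roi&(Z>40)&(Z<58)&(S<60); q=p[wall];print('walls',rect(q[:,:2]),len(q))
tr=roi&(S<60)&(V>60)&(Z>0)&(Z<60); print('tray all',rect(p[tr][:,:2]))
fl=roi&(H<14)&(S>200)&(V>150)&(Z<70)
n,l,s,c=cv2.connectedComponentsWithStats(fl.astype(np.uint8))
for i in range(1,n):
    if s[i,4]>15: q=p[l==i]; print('float',c[i].round(),s[i,4],q.mean(0).round(),q.max(0).round())
cr=np.zeros(H.shape,bool); cr[195:325,115:250]=1
cr&=(H>100)&(H<130)&(S>150)&(Z>80)&(Z<100); q=p[cr]; print('crate rim',rect(q[:,:2]),np.median(q[:,2]),len(q))
for nm,(a,b,cc,dd) in dict(lure=(230,295,270,305),lantern=(160,205,278,322),winder=(165,205,200,260)).items():
    q=p[a:b,cc:dd].reshape(-1,3); q=q[q[:,2]>6]; print(nm,q.min(0).round(),q.max(0).round())
w=cv2.resize(f[235:355,325:475],None,fx=5,fy=5,interpolation=cv2.INTER_CUBIC); cv2.imwrite('pics/crop.png',w[...,::-1])
E
```

```text
mat (array([ 440.8, -268. ]), array([255.5, 216.6]), 7.69) 3.253299676496681 1915
bar (array([ 443.7, -273.4]), array([ 23.7, 181.4]), 4.1) 130.33404502983512 553
walls (array([ 444.6, -273. ]), array([205.1, 169.2]), 4.33) 340
tray all (array([ 442.6, -271.7]), array([331.7, 339.1]), 88.78)
float [363. 275.] 43 [ 489. -212.   40.] [ 497. -202.   47.]
float [402. 296.] 42 [ 430. -320.   39.] [ 438. -311.   45.]
float [383. 297.] 27 [ 429. -267.   40.] [ 437. -258.   47.]
crate rim (array([536.4, 280.4]), array([244.8, 282.4]), 17.03) 89.39803212695449 2264
lure [280. -92.   6.] [ 631.   50. 1575.]
lantern [ 280. -101.    6.] [ 845.   23. 1575.]
winder [280. -92.   6.] [ 832.  257. 1575.]
```

View pics/crop.png

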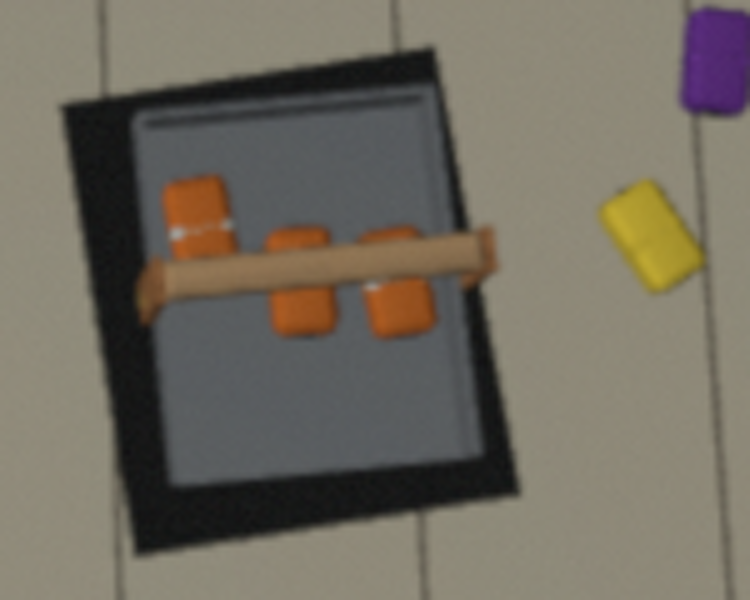

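The crop confirms the choice: the orange, banded floats are on the tray, its mouth edge faces the robot, and the yellow and purple ones lie off the mat. Mat centre is (441,-268) at 7.7°, the tray/bar (444,-273) at 4.2°, the crate (536,280) at 17°. All measured sizes agree with the description, so I'm moving.

{"fn": "servo_tool", "kwargs": {
  "motion": [
    [[0.57, -0.9, 0.04, 0, 0, -0.194, 0], [0.57, -0.9, 0.04, 0, 0, -0.194, 0], [0.57, -0.9, 0.04, 0, 0, -0.194, 0], [0.57, -0.9, 0.04, 0, 0, -0.194, 0], [0.57, -0.9, 0.04, 0, 0, -0.194, 0], [0.57, -0.9, 0.04, 0, 0, -0.194, 0], [0.57, -0.9, 0.04, 0, 0, -0.194, 0], [0.57, -0.9, 0.04, 0, 0, -0.194, 0], [0.57, -0.9, 0.04, 0, 0, -0.194, 0], [0.57, -0.9, 0.04, 0, 0, -0.194, 0]]
  ]
}}

```text
clock: 1.1
eef_pos: [403.3, 108.9, 224.3]
eef_rot: [3.141, 0.0, 2.283]
wrist_force: [0.4, 1.3, -0.4]
finger_gap: 94.2
finger_force: 0.0
```

{"fn": "servo_tool", "kwargs": {
  "motion": [
    [[0.08, -0.76, -0.04, 0, 0, -0.203, 0], [0.08, -0.76, -0.04, 0, 0, -0.203, 0], [0.08, -0.76, -0.04, 0, 0, -0.203, 0], [0.08, -0.76, -0.04, 0, 0, -0.203, 0], [0.08, -0.76, -0.04, 0, 0, -0.203, 0], [0.08, -0.76, -0.04, 0, 0, -0.203, 0], [0.08, -0.76, -0.04, 0, 0, -0.203, 0], [0.08, -0.76, -0.04, 0, 0, -0.203, 0], [0.08, -0.76, -0.04, 0, 0, -0.203, 0], [0.08, -0.76, -0.04, 0, 0, -0.203, 0]]
  ]
}}

```text
clock: 2.1
eef_pos: [442.4, -269.1, 203.6]
eef_rot: [-3.141, -0.001, 1.644]
wrist_force: [-0.6, 1.3, 0.0]
finger_gap: 94.2
finger_force: 0.0
```

{"fn": "servo_tool", "kwargs": {
  "motion": [
    [[0.003, -0.008, -0.06, 0, 0, 0, 0], [0.003, -0.008, -0.12, 0, 0, 0, 0], [0.003, -0.008, -0.17, 0, 0, 0, 0], [0.003, -0.008, -0.206, 0, 0, 0, 0], [0.003, -0.008, -0.206, 0, 0, 0, 0], [0.003, -0.008, -0.206, 0, 0, 0, 0.4], [0.003, -0.008, -0.206, 0, 0, 0, 0.7], [0.003, -0.008, -0.206, 0, 0, 0, 1], [0.003, -0.008, -0.206, 0, 0, 0, 1], [0.003, -0.008, -0.206, 0, 0, 0, 1]]
  ],
  "newtons": 40
}}

```text
clock: 3.1
eef_pos: [444.3, -273.1, 101.6]
eef_rot: [3.141, 0.0, 1.646]
wrist_force: [0.5, -0.6, 0.1]
finger_gap: 57.5
finger_force: 0.0
```

{"fn": "servo_tool", "kwargs": {
  "motion": [
    [[0, 0, 0, 0, 0, 0, 1], [0, 0, 0, 0, 0, 0, 1], [0, 0, 0, 0, 0, 0, 1], [0, 0, 0, 0, 0, 0, 1]]
  ]
}}

```text
clock: 3.5
eef_pos: [444.2, -273.1, 101.2]
eef_rot: [-3.142, -0.0, 1.646]
wrist_force: [-0.8, -0.8, -0.2]
finger_gap: 25.3
finger_force: 0.0
```

Still closing; finish the grip, then lift gently.

{"fn": "servo_tool", "kwargs": {
  "motion": [
    [[0, 0, 0, 0, 0, 0, 1], [0, 0, 0, 0, 0, 0, 1], [0, 0, 0, 0, 0, 0, 1], [0, 0, 0, 0, 0, 0, 1]]
  ]
}}

```text
clock: 3.9
eef_pos: [444.4, -273.1, 101.3]
eef_rot: [3.141, 0.0, 1.646]
wrist_force: [1.7, -0.5, -0.7]
finger_gap: 19.5
finger_force: 40.0
```

{"fn": "servo_tool", "kwargs": {
  "motion": [
    [[0, 0, 0.01, 0, 0, 0, 1], [0, 0, 0.025, 0, 0, 0, 1], [0, 0, 0.05, 0, 0, 0, 1], [0, 0, 0.085, 0, 0, 0, 1], [0, 0, 0.125, 0, 0, 0, 1], [0, 0, 0.165, 0, 0, 0, 1], [0, 0, 0.205, 0, 0, 0, 1], [0, 0, 0.24, 0, 0, 0, 1], [0, 0, 0.27, 0, 0, 0, 1], [0, 0, 0.29, 0, 0, 0, 1]]
  ]
}}

```text
clock: 4.9
eef_pos: [444.3, -273.1, 248.2]
eef_rot: [3.14, 0.001, 1.646]
wrist_force: [-0.2, -0.7, -3.5]
finger_gap: 19.9
finger_force: 40.0
```

{"fn": "servo_tool", "kwargs": {
  "motion": [
    [[0.002, 0.008, 0, 0, 0, 0.0005, 1], [0.008, 0.027, 0, 0, 0, 0.0016, 1], [0.017, 0.057, 0, 0, 0, 0.0035, 1], [0.03, 0.1, 0, 0, 0, 0.006, 1], [0.045, 0.149, 0, 0, 0, 0.009, 1], [0.062, 0.203, 0, 0, 0, 0.0123, 1], [0.078, 0.256, 0, 0, 0, 0.0156, 1], [0.094, 0.31, 0, 0, 0, 0.0189, 1], [0.111, 0.364, 0, 0, 0, 0.0221, 1], [0.127, 0.417, 0, 0, 0, 0.0254, 1]]
  ]
}}

```text
clock: 5.9
eef_pos: [507.7, -62.1, 245.6]
eef_rot: [-3.141, -0.001, 1.727]
wrist_force: [1.0, 0.7, -3.9]
finger_gap: 19.7
finger_force: 40.0
```

{"fn": "servo_tool", "kwargs": {
  "motion": [
    [[0.0163, 0.0536, 0, 0, 0, 0.0033, 1], [0.0326, 0.107, 0, 0, 0, 0.0065, 1], [0.049, 0.161, 0, 0, 0, 0.0098, 1], [0.065, 0.214, 0, 0, 0, 0.013, 1], [0.0815, 0.268, 0, 0, 0, 0.0163, 1], [0.098, 0.322, 0, 0, 0, 0.0196, 1], [0.114, 0.375, 0, 0, 0, 0.0228, 1], [0.13, 0.429, 0, 0, 0, 0.0261, 1], [0.147, 0.482, 0, 0, 0, 0.0293, 1], [0.163, 0.536, 0, 0, 0, 0.0326, 1]]
  ]
}}

```text
clock: 6.9
eef_pos: [588.6, 205.8, 245.3]
eef_rot: [-3.14, -0.0, 1.829]
wrist_force: [0.0, 0.1, -3.9]
finger_gap: 19.8
finger_force: 40.0
```

{"fn": "servo_tool", "kwargs": {
  "motion": [
    [[0.016, 0.0536, 0, 0, 0, 0.0033, 1], [0.031, 0.101, 0, 0, 0, 0.0062, 1], [0.043, 0.14, 0, 0, 0, 0.0085, 1], [0.051, 0.168, 0, 0, 0, 0.0103, 1], [0.057, 0.188, 0, 0, 0, 0.0115, 1], [0.061, 0.199, 0, 0, 0, 0.0122, 1], [0.062, 0.205, 0, 0, 0, 0.0125, 1], [0.062, 0.205, 0, 0, 0, 0.0125, 1]]
  ]
}}

```text
clock: 7.7
eef_pos: [620.1, 306.0, 246.1]
eef_rot: [-3.141, 0.0, 1.867]
wrist_force: [-0.2, 0.8, -4.3]
finger_gap: 19.6
finger_force: 40.0
```

Run:
```python
from h import *
c=cam('top'); t=c['frame'][180:340,100:300]; cv2.imwrite('pics/over.png',cv2.resize(t,None,fx=3,fy=3)[...,::-1]); s=manip.read_state();print(s['eef_pos'],s['eef_rot'],s['joints'])
```

```text
[620.20032168 305.6756409  246.19438399] [-3.14147841e+00  9.97005672e-05  1.86674588e+00] [ 4.05000159e-01  6.13073331e-01  9.81027724e-01 -8.66983340e-05
  1.54761601e+00  1.09052625e-01]
```

View pics/over.png

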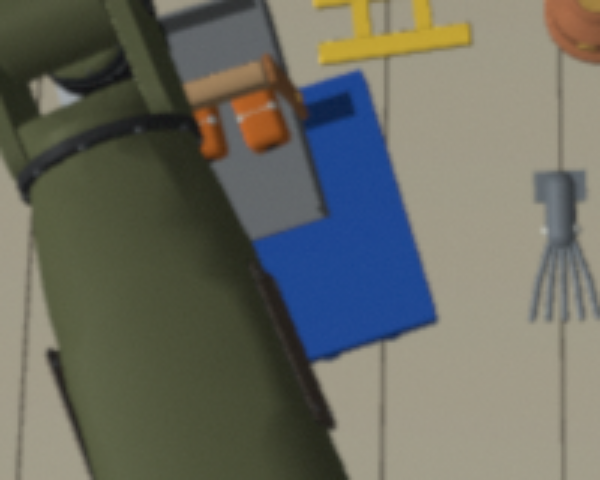

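{"fn": "servo_tool", "kwargs": {
  "motion": [
    [[0, 0, -0.001, 0.0016, -0.0053, 0, 1], [0, 0, -0.003, 0.0049, -0.0159, 0, 1], [0, 0, -0.005, 0.0081, -0.0266, 0, 1], [0, 0, -0.007, 0.0113, -0.0372, 0, 1], [0, 0, -0.009, 0.0146, -0.0478, 0, 1], [0, 0, -0.011, 0.0178, -0.0584, 0, 1], [0, 0, -0.012, 0.0211, -0.069, 0, 1], [0, 0, -0.013, 0.0243, -0.0797, 0, 1], [0, 0, -0.014, 0.0275, -0.0903, 0, 1], [-0.004, -0.001, -0.016, 0.0324, -0.1062, 0, 1]]
  ]
}}

```text
clock: 8.75
eef_pos: [618.3, 304.9, 238.5]
eef_rot: [2.79, -0.0, 1.866]
wrist_force: [0.4, 0.3, -4.2]
finger_gap: 19.8
finger_force: 40.0
```

{"fn": "servo_tool", "kwargs": {
  "motion": [
    [[-0.004, -0.001, 0.002, 0.0032, -0.0106, 0, 1], [-0.008, -0.003, 0.004, 0.0065, -0.0212, 0, 1], [-0.013, -0.004, 0.007, 0.0097, -0.0319, 0, 1], [-0.017, -0.005, 0.01, 0.013, -0.0425, 0, 1], [-0.042, -0.013, 0.016, 0.0162, -0.0531, 0, 1], [-0.05, -0.015, 0.019, 0.0194, -0.0637, 0, 1], [-0.059, -0.018, 0.021, 0.0227, -0.0743, 0, 1], [-0.068, -0.021, 0.024, 0.0259, -0.085, 0, 1], [-0.077, -0.023, 0.026, 0.0292, -0.0956, 0, 1], [-0.086, -0.026, 0.028, 0.0324, -0.1062, 0, 1]]
  ]
}}

```text
clock: 9.75
eef_pos: [574.7, 291.8, 252.6]
eef_rot: [2.442, -0.0, 1.867]
wrist_force: [0.6, 0.6, -3.4]
finger_gap: 19.6
finger_force: 40.0
```

{"fn": "servo_tool", "kwargs": {
  "motion": [
    [[-0.009, -0.003, 0.001, 0.0032, -0.0106, 0, 1], [-0.018, -0.006, 0.001, 0.0065, -0.0212, 0, 1], [-0.028, -0.008, 0.002, 0.0097, -0.0319, 0, 1], [-0.037, -0.011, 0.002, 0.013, -0.0425, 0, 1], [-0.046, -0.014, 0.002, 0.0162, -0.0531, 0, 1], [-0.055, -0.017, 0.001, 0.0194, -0.0637, 0, 1], [-0.064, -0.02, 0, 0.0227, -0.0743, 0, 1], [-0.074, -0.022, -0.002, 0.0259, -0.085, 0, 1], [-0.083, -0.025, -0.003, 0.0292, -0.0956, 0, 1], [-0.092, -0.028, -0.004, 0.0324, -0.1062, 0, 1]]
  ]
}}

```text
clock: 10.75
eef_pos: [530.5, 272.4, 263.9]
eef_rot: [2.12, -0.01, 1.877]
wrist_force: [-1.4, 0.5, -2.5]
finger_gap: 20.0
finger_force: 40.0
```

Run:
```python
from h import *
c=cam('top'); a=cv2.resize(c['frame'][180:340,100:300],None,fx=2,fy=2); d=cam('scene'); b=cv2.resize(d['frame'][60:220,300:460],None,fx=2,fy=2)
cv2.imwrite('pics/tip.png',np.hstack([a,b])[...,::-1])
s=manip.read_state();print(s['eef_pos'],s['eef_rot'],s['joints'])
```

```text
[531.46174399 271.95696873 265.86671965] [ 2.11709487 -0.00241318  1.87921473] [ 0.47554244 -0.0277285   2.06756938 -1.04128533  0.16399105  1.12484349]
```

View pics/tip.png

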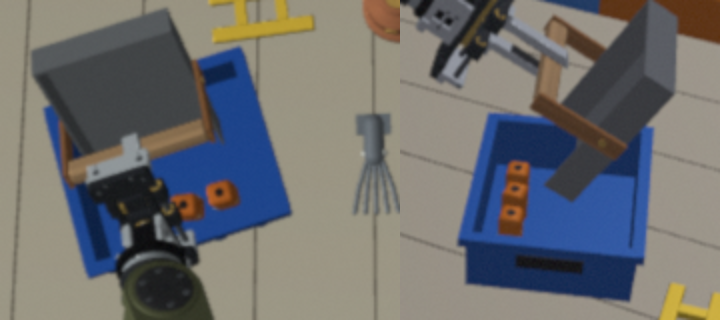

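Both views show all three floats inside the crate: right panel at (517,172), (515,190) and (511,217). The tray is empty. Joint 4 is at its range limit, so I'll tip back the way I came.

{"fn": "servo_tool", "kwargs": {
  "motion": [
    [[0.018, 0.005, 0, -0.0065, 0.0212, 0, 1], [0.036, 0.011, 0, -0.013, 0.0425, 0, 1], [0.053, 0.016, 0, -0.0195, 0.0637, 0, 1], [0.071, 0.022, 0, -0.026, 0.085, 0, 1], [0.089, 0.027, 0, -0.0325, 0.1062, 0, 1], [0.107, 0.032, 0, -0.039, 0.1274, 0, 1], [0.125, 0.038, 0, -0.0455, 0.1487, 0, 1], [0.142, 0.043, 0, -0.052, 0.17, 0, 1], [0.16, 0.049, 0, -0.0585, 0.191, 0, 1], [0.178, 0.054, 0, -0.065, 0.2124, 0, 1]]
  ]
}}

```text
clock: 11.85
eef_pos: [621.3, 299.4, 265.0]
eef_rot: [2.82, -0.008, 1.874]
wrist_force: [-0.8, -0.4, -3.4]
finger_gap: 20.1
finger_force: 40.0
```

```bash
cat >> h.py <<'E'
from scipy.spatial.transform import Rotation as R
def go(x,y,z,yaw):  # fractions to reach a tool-down pose, tray yaw in deg
    s=manip.read_state(); r=R.from_euler('xyz',s['eef_rot']); t=R.from_euler('xyz',[np.pi,0,np.radians(yaw)+np.pi/2])
    print(s['clock'],s['eef_pos'].round(1),s['eef_rot'].round(4),s['joints'].round(3)); print(((np.array([x,y,z])-s['eef_pos'])/500).round(4),((t*r.inv()).as_rotvec()/np.pi).round(4))
E
python3 -c "
from h import *
go(600,300,280,17)"
```

```text
11.85 [621.3 299.4 265. ] [ 2.8196 -0.0085  1.8744] [ 0.405  0.396  1.288 -0.027  1.137  0.11 ]
[-0.0426  0.0013  0.03  ] [-0.0329  0.0971 -0.0018]
```

{"fn": "servo_tool", "kwargs": {
  "motion": [
    [[-0.008, 0, 0.006, -0.0066, 0.0194, -0.0003, 1], [-0.017, 0, 0.012, -0.0132, 0.0388, -0.0007, 1], [-0.026, 0, 0.018, -0.0197, 0.0583, -0.0011, 1], [-0.034, 0, 0.024, -0.0263, 0.0777, -0.0014, 1], [-0.0426, 0.001, 0.03, -0.0329, 0.0971, -0.0018, 1], [-0.0426, 0.001, 0.03, -0.0329, 0.0971, -0.0018, 1]]
  ]
}}

```text
clock: 12.45
eef_pos: [600.2, 300.0, 279.3]
eef_rot: [3.14, 0.0, 1.866]
wrist_force: [-0.8, 0.2, -3.4]
finger_gap: 19.8
finger_force: 40.0
```

```bash
python3 -c "
from h import *
go(441,-268,260,7.7)"
```

```text
12.45 [600.2 300.  279.3] [3.1399e+00 1.0000e-04 1.8660e+00] [ 0.409  0.549  1.004 -0.     1.587  0.114]
[-0.3183 -1.136  -0.0387] [-0.0001  0.0005 -0.0512]
```

{"fn": "servo_tool", "kwargs": {
  "motion": [
    [[-0.003, -0.011, 0, 0, 0, -0.0005, 1], [-0.011, -0.04, 0, 0, 0, -0.0018, 1], [-0.024, -0.085, 0, 0, 0, -0.0038, 1], [-0.041, -0.148, 0, 0, 0, -0.0067, 1], [-0.06, -0.216, 0, 0, 0, -0.0097, 1], [-0.08, -0.287, 0, 0, 0, -0.013, 1], [-0.1, -0.358, 0, 0, 0, -0.0161, 1], [-0.12, -0.43, 0, 0, 0, -0.0193, 1], [-0.14, -0.5, 0, 0, 0, -0.0225, 1], [-0.16, -0.57, 0, 0, 0, -0.0256, 1]]
  ]
}}

```text
clock: 13.45
eef_pos: [518.3, 13.4, 279.5]
eef_rot: [3.137, 0.0, 1.784]
wrist_force: [-0.3, -0.2, -3.3]
finger_gap: 19.8
finger_force: 40.0
```

{"fn": "servo_tool", "kwargs": {
  "motion": [
    [[-0.02, -0.07, 0, 0, 0, -0.0032, 1], [-0.04, -0.14, 0, 0, 0, -0.0064, 1], [-0.06, -0.21, 0, 0, 0, -0.0096, 1], [-0.08, -0.285, 0, 0, 0, -0.0128, 1], [-0.1, -0.36, 0, 0, 0, -0.016, 1], [-0.12, -0.42, 0, 0, 0, -0.0192, 1], [-0.135, -0.48, 0, 0, 0, -0.0217, 1], [-0.148, -0.525, 0, 0, 0, -0.0237, 1], [-0.155, -0.555, 0, 0, 0, -0.025, 1], [-0.158, -0.566, 0, 0, 0, -0.0256, 1]]
  ]
}}

```text
clock: 14.45
eef_pos: [439.7, -268.8, 279.3]
eef_rot: [3.139, 0.0, 1.702]
wrist_force: [0.0, -0.0, -2.3]
finger_gap: 19.9
finger_force: 40.0
```

```bash
cat > look.py <<'E'
import sys
from m import *
c=cam('top'); p=pts(c); f=c['frame']; S=cv2.cvtColor(f,cv2.COLOR_RGB2HSV)[...,1].astype(int); H=cv2.cvtColor(f,cv2.COLOR_RGB2HSV)[...,0]; V=cv2.cvtColor(f,cv2.COLOR_RGB2HSV)[...,2]
roi=np.zeros(S.shape,bool); roi[235:355,325:440]=1; Z=p[...,2]
mat=big(roi&(V<45)&(Z<20)&(Z>-10)); 
if mat.sum()>50: print('mat',rect(p[mat][:,:2]),mat.sum())
w=roi&(Z>40)&(Z<58)&(S<60)
if w.sum()>50: print('walls',rect(p[w][:,:2]),w.sum())
cv2.imwrite('pics/'+sys.argv[1],cv2.resize(f[215:355,285:475],None,fx=4,fy=4,interpolation=cv2.INTER_CUBIC)[...,::-1])
E
python3 look.py hov.png; python3 -c "
from h import *
go(441,-268,150,7.7)"
```

```text
mat (array([ 480.6, -173.4]), array([152.7,  37.8]), 7.78) 593
14.5 [ 439.8 -268.7  279.3] [ 3.1394 -0.      1.702 ] [-0.62   0.173  1.506  0.002  1.461 -0.752]
[ 0.0024  0.0014 -0.2586] [-0.0001  0.0007  0.001 ]
```

View pics/hov.png

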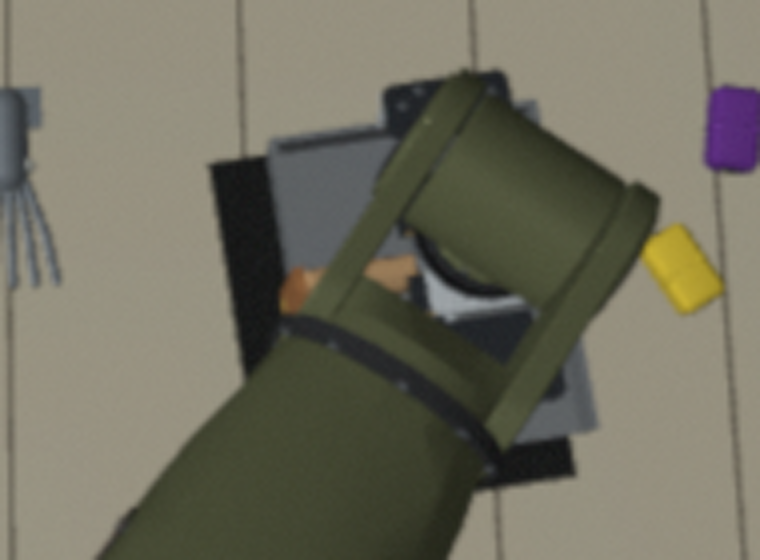

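{"fn": "servo_tool", "kwargs": {
  "motion": [
    [[0.002, 0.001, -0.02, 0, 0.0007, 0.001, 1], [0.002, 0.001, -0.06, 0, 0.0007, 0.001, 1], [0.002, 0.001, -0.11, 0, 0.0007, 0.001, 1], [0.002, 0.001, -0.16, 0, 0.0007, 0.001, 1], [0.002, 0.001, -0.21, 0, 0.0007, 0.001, 1], [0.002, 0.001, -0.255, 0, 0.0007, 0.001, 1], [0.002, 0.001, -0.29, 0, 0.0007, 0.001, 1], [0.002, 0.001, -0.315, 0, 0.0007, 0.001, 1], [0.002, 0.001, -0.328, 0, 0.0007, 0.001, 1], [0.002, 0.001, -0.328, 0, 0.0007, 0.001, 1]]
  ]
}}

```text
clock: 15.5
eef_pos: [441.3, -266.7, 114.7]
eef_rot: [-3.141, -0.002, 1.707]
wrist_force: [0.1, 0.4, -3.3]
finger_gap: 19.9
finger_force: 40.0
```

```bash
python3 -c "
from h import *
go(440.6,-268.1,101.3,7.7)"
```

```text
15.5 [ 441.3 -266.7  114.7] [-3.1406e+00 -1.8000e-03  1.7066e+00] [-6.150e-01  3.210e-01  1.717e+00  1.000e-03  1.105e+00 -7.510e-01]
[-0.0014 -0.0027 -0.0269] [-0.0005 -0.0004 -0.0005]
```

{"fn": "servo_tool", "kwargs": {
  "motion": [
    [[0, 0, -0.004, 0, 0, 0, 1], [0, 0, -0.008, 0, 0, 0, 1], [0, 0, -0.011, 0, 0, 0, 1], [0, 0, -0.014, 0, 0, 0, 1], [0, 0, -0.016, 0, 0, 0, 1], [0, 0, -0.018, 0, 0, 0, 1], [0, 0, -0.018, 0, 0, 0, 1], [0, 0, -0.018, 0, 0, 0, 1]]
  ]
}}

```text
clock: 16.3
eef_pos: [441.3, -267.3, 106.3]
eef_rot: [-3.141, -0.001, 1.706]
wrist_force: [0.5, -0.2, -2.8]
finger_gap: 20.0
finger_force: 40.0
```

```bash
python3 -c "
from h import *
go(440.6,-268.1,101.3,7.7)"
```

```text
16.3 [ 441.3 -267.3  106.3] [-3.1412e+00 -1.2000e-03  1.7059e+00] [-6.160e-01  3.320e-01  1.725e+00  1.000e-03  1.086e+00 -7.510e-01]
[-0.0014 -0.0016 -0.0101] [-0.0003 -0.0002 -0.0002]
```

{"fn": "servo_tool", "kwargs": {
  "motion": [
    [[-0.001, -0.001, -0.002, 0, 0, 0, 1], [-0.001, -0.001, -0.004, 0, 0, 0, 1], [-0.001, -0.001, -0.006, 0, 0, 0, 1], [-0.001, -0.001, -0.008, 0, 0, 0, 1], [-0.001, -0.001, -0.009, 0, 0, 0, 1], [-0.001, -0.001, -0.01, 0, 0, 0, 1], [-0.001, -0.001, -0.01, 0, 0, 0, 1], [-0.001, -0.001, -0.01, 0, 0, 0, 1]]
  ]
}}

```text
clock: 17.1
eef_pos: [440.8, -267.8, 101.3]
eef_rot: [-3.141, -0.001, 1.706]
wrist_force: [-0.3, -0.2, -1.9]
finger_gap: 20.0
finger_force: 40.0
```

{"fn": "servo_tool", "kwargs": {
  "motion": [
    [[0, 0, -0.001, 0, 0, 0, 1], [0, 0, -0.002, 0, 0, 0, 1], [0, 0, -0.002, 0, 0, 0, 1], [0, 0, -0.002, 0, 0, 0, 1]]
  ]
}}

```text
clock: 17.5
eef_pos: [440.8, -267.8, 101.2]
eef_rot: [-3.141, -0.001, 1.706]
wrist_force: [-5.2, 4.2, 9.4]
finger_gap: 19.8
finger_force: 40.0
```

Seated on the mat. Open and withdraw.

{"fn": "servo_tool", "kwargs": {
  "motion": [
    [[0, 0, 0.0008, 0, 0, 0, 1], [0, 0, 0.0008, 0, 0, 0, 0.75], [0, 0, 0.0008, 0, 0, 0, 0.7], [0, 0, 0.0008, 0, 0, 0, 0.5], [0, 0, 0.0008, 0, 0, 0, 0.4], [0, 0, 0.0008, 0, 0, 0, 0.4], [0, 0, 0.0008, 0, 0, 0, 0.4], [0, 0, 0.0008, 0, 0, 0, 0.4], [0, 0, 0.0008, 0, 0, 0, 0.4]]
  ]
}}

```text
clock: 18.4
eef_pos: [440.8, -267.8, 100.7]
eef_rot: [-3.141, -0.001, 1.706]
wrist_force: [-1.4, 1.0, -0.0]
finger_gap: 56.3
finger_force: 0.0
```

{"fn": "servo_tool", "kwargs": {
  "motion": [
    [[0, 0, 0.02, 0, 0, 0, 0.4], [0, 0, 0.06, 0, 0, 0, 0.4], [0, 0, 0.12, 0, 0, 0, 0.4], [0, 0, 0.2, 0, 0, 0, 0.4], [0, 0, 0.3, 0, 0, 0, 0.4], [0, 0.1, 0.3, 0, 0, 0, 0.4], [0, 0.2, 0.3, 0, 0, 0, 0.4], [0, 0.3, 0.3, 0, 0, 0, 0.4], [0, 0.4, 0.3, 0, 0, 0, 0.4], [0, 0.5, 0.3, 0, 0, 0, 0.4]]
  ]
}}

```text
clock: 19.4
eef_pos: [440.3, -15.9, 251.7]
eef_rot: [3.141, -0.001, 1.706]
wrist_force: [1.4, -0.4, 0.6]
finger_gap: 56.2
finger_force: 0.0
```

{"fn": "servo_tool", "kwargs": {
  "motion": [
    [[0, 0.06, 0, 0, 0, 0, 0.4], [0, 0.12, 0, 0, 0, 0, 0.4], [0, 0.15, 0, 0, 0, 0, 0.4], [0, 0.15, 0, 0, 0, 0, 0.4]]
  ]
}}

```text
clock: 19.8
eef_pos: [440.7, 58.6, 251.4]
eef_rot: [3.141, -0.001, 1.708]
wrist_force: [-0.6, 0.4, 0.2]
finger_gap: 56.6
finger_force: 0.0
```

```bash
python3 look.py done.png
python3 - <<'E'
from h import *
c=cam('top'); cv2.imwrite('pics/all.png',c['frame'][100:380,90:490][...,::-1].repeat(2,0).repeat(2,1));
E
```

```text
mat (array([ 440.9, -268.2]), array([255.5, 216.9]), 7.77) 1871
walls (array([ 439.8, -268. ]), array([205.4, 169.7]), 7.61) 339
```

View pics/all.png

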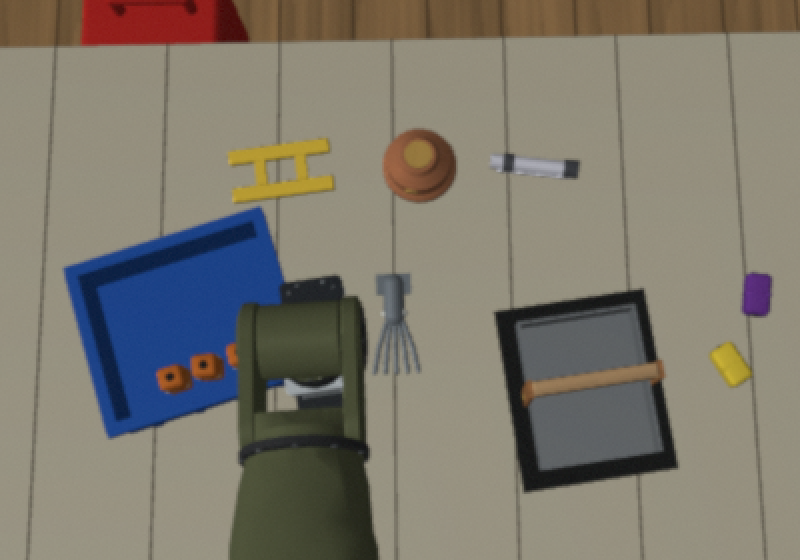

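The tray sits on the mat at about (590,390), within about 1 mm of centre and 0.2° of square. The three floats are in the crate at (173,378), (206,367) and (235,355), and the bystanders haven't moved. Signing off.

```bash
python3 -c "
from cell import manip
print(manip.sign_off())"
```

```text
the job is handed in; nothing more can be done
None
```

The job is handed in: all three floats are in the blue crate, and the empty tray is back on the mat and released, about 1 mm off centre and 0.2° off square; joint 4 read -1.041 against its rounded -1.04 limit at full tip, and everything else stayed within limits, finishing at about 20 s.

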